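# Sweep leftover fitting parts into the bench corral

## Task

Clear the work spot: with the closed fingertips, sweep the steel nut, the dark steel bush and the copper bar piece across the bench into the three-sided aluminium corral through its open side, until each lies on the bench well inside, clear of the mouth. Only push them along the bench: do not pinch, press down on, lift or carry them. Leave the contactor, the jar and the screwdriver where they are, and finish with the fingers clear.

Things in the scene. Friction and masses are not known exactly. Their poses are not given: they have to be found in the camera images.
- corral: Fixed three-sided corral of bare aluminium angle, no floor. Inside 210 mm wide, 110 mm deep; walls 25 mm high, 5 mm thick, foot flange 18 mm wide, 3 mm high outside them. Origin: on the bench, middle of the open side (mouth, the line between the side walls' free ends). +y points level into the corral (back wall at y = 110 mm), x along the mouth (walls at +-105 mm). Well inside: centre 25 mm or more behind the mouth.
- nut_mid (a point): Centre of the large plain steel hexagon nut lying flat on the bench: 36 mm across flats (42 mm across corners), 20 mm high, about 110 g; the point is 10 mm above the bench. z axis up. Loose, slides flat when pushed low.
- bush_mid (a point): Centre of the dark steel ring-shaped bush standing on its flat face: 40 mm outside diameter, 22 mm bore, 16 mm high, about 100 g; the point is 8 mm above the bench. Loose, slides flat when pushed low.
- bar_mid (a point): Centre of the copper bar piece lying flat: 50 mm long (its x axis), 25 mm wide (its y axis), 14 mm high, about 150 g; the point is 7 mm above the bench. Loose, slides flat when pushed low.
- contactor_mid (a point): Bystander: black contactor standing on the bench, 45 mm (x) by 57 mm (y), 57 mm high; the point is half-way up. Loose; leave alone.
- jar_mid (a point): Bystander: small clear jar with a black cap, 40 mm diameter, 55 mm high; the point is half-way up. Loose; leave alone.
- screwdriver: Bystander: screwdriver with an orange handle lying on the far side of the work spot, about 190 mm long along its x axis. Loose; leave alone.

How it is judged:
By the outcome, as a careful person would: the job done as asked, in the order asked, and still so for the second after the job is handed in, with the robot touching nothing.
It also fails if it takes over 72 s, if anything falls off the work surface, if the arm or the gripper's body presses on something with over 40 N, if the wrist force passes 120 N, or if a joint passes its speed limit or range.

## Robot

A 6-joint arm with a two-finger parallel gripper is mounted at the origin on the work surface. World frame = base frame: x ahead of the robot, y to its left, z up, the work surface at z = 0. Lengths are in m, angles in rad, forces in N, time in s.
With the tool pointing down it reaches from about 0.35 to 0.875 m from the base axis. Payload 15.5 kg.
Tool frame: the origin (TCP) lies midway between the tips of the shut fingers; the grasp point (between the pads) lies 19 mm behind it; z points along the fingers, y is the line along which they close (so a half turn about z gives the same grasp; the last joint's range is limited). The gripper opens to 85 mm and grips with 20 to 120 N. Pads are 22 mm wide; open, the fingers measure 114 mm over their backs; the gripper's body (76 mm by 85 mm) begins 54 mm behind the grasp point. The pads swing forward as they close: fully open they stand 13 mm farther back than shut.
Start: joints at [1.21, 0.494, 1.345, -0, 1.302, -0.096], TCP at [0.164, 0.603, 0.231] pointing down, gripper open.
Joint ranges: [-2.91, 2.91], [-0.82, 2.16], [0.22, 2.67], [-1.22, 4.37], [0.12, 2.79], [-3.08, 3.08]. Speed limits (rad/s): [1.89, 1.89, 2.57, 3.01, 3.01, 3.01].

## Interface

Orientations are given as a unit quaternion [w, x, y, z].
In Python, from plant import manip, snapshot, masks_of gives the robot as it stands. Calls block until the motion is done:
- manip.move_pose(position, orientation): joint-space move of the TCP to a pose.
- manip.movel(position, rot=None, speed=0.15, threshold=None): straight line of the TCP; rot=None keeps the orientation; speed is the mean speed in m/s. With threshold (N) it stops when the force on the tool has changed by that much, and returns True; else False.
- manip.set_joints(angles): joint-space move.
- manip.release() and manip.gripper_close(newtons=None): open the fingers fully, or close them until they stop; newtons is the grip in N (None keeps the last).
- manip.wait(seconds).
- manip.solve_ik(position, orientation): joint angles nearest the present ones, or None.
- snapshot(name): name is "scene" or "top" or "wrist"; returns a dict with "color" (420x560x3 uint8, blue, green, red), "depth" (420x560 float32, m along the optical axis (not along the pixel's ray), 0 where there is no reading), "fx", "fy", "cx", "cy" (pixels), "R" (3x3) and "t" (3): a world point X has camera coordinates R X + t. Camera axes: x right, y down, z forward; pixel columns grow to the right and rows downward; lengths in m; the calibration is good to about 2 mm. A picture is of the moment at which its call begins.
A pose or a line that the arm cannot do raises manip.MotionError and nothing moves.
- manip.hand_in(): hands the job in; it is judged then, once.
Trained networks look in a picture, given as the dict that the camera call returned (one of the last four; its "shot" number tells which), for a name from the list of things; names that differ only in an ending like _2 or _b are one class to them, and where a whole thing is asked for, a point or a joint stands for the part that bears it (a point fixed in the world has none). Each returns a list of dicts, best first, with "score" (0 to 1); they miss things now and then, are a little off and sometimes report something else, mostly with a low value. They report only what shows in the picture. A call takes as long as a camera call.
- masks_of(picture, target): "pixels" (420x560 bool, what is visible of it) and "centre" ([column, row] in pixels, amid what is visible of it).
Readings, each from a call of its own:
- manip.read_time_s(): time.
- manip.read_joints(): joint angles.
- manip.read_qd(): joint speeds.
- manip.read_effort(): joint torques, N m.
- manip.read_eef_pos(): TCP position.
- manip.read_ee_rot(): TCP orientation.
- manip.read_wrist_force(): force on the tool from outside, world axes, zero at the start.
- manip.read_ft_torque(): the same for the moment, N m.
- manip.read_width(): finger opening in m.
- manip.read_gripper_force(): force on a finger pad.
Only numpy, scipy, OpenCV 4.12 (cv2) and the standard library are available. Lean on these libraries where they do the work, as an engineer would, in place of code of your own. Each camera call takes 0.05 s, during which the arm holds its last target. There are 200 camera calls.

## Working session

There is one attempt and no reset: what is moved stays moved. The work goes in short steps, each a Python script; the robot and the scene stay as the last script left them, time stands still between calls to the robot, and variables do not carry over. Pictures are saved under pics/ and viewed, at most 10 in all, crops included, and the job is handed in when it is done.

```bash
mkdir -p pics
cat > h.py <<'E'
import numpy as np, cv2
from plant import manip, snapshot, masks_of
def world(p,uv,z):
    R=np.array(p["R"]);t=np.array(p["t"])
    d=R.T@np.array([(uv[0]-p["cx"])/p["fx"],(uv[1]-p["cy"])/p["fy"],1.]);c=-R.T@t
    return c+d*(z-c[2])/d[2]
def cloud(p,m):
    v,u=np.nonzero(m&(p["depth"]>0));z=p["depth"][v,u]
    P=np.stack([(u-p["cx"])/p["fx"]*z,(v-p["cy"])/p["fy"]*z,z],1)
    return (P-np.array(p["t"]))@np.array(p["R"])
E
python3 - <<'E'
from h import *
np.set_printoptions(precision=3,suppress=True)
for n in ["top","scene"]:
    p=snapshot(n); cv2.imwrite(f"pics/{n}0.png",p["color"]); print(n,-np.array(p["R"]).T@p["t"])
    for k in ["corral","nut_mid","bush_mid","bar_mid","contactor_mid","jar_mid","screwdriver"]:
        for m in masks_of(p,k)[:2]:
            c=cloud(p,m["pixels"])
            print(k,round(m["score"],2),np.round(m["centre"]),m["pixels"].sum(),np.median(c,0) if len(c) else "",*(np.percentile(c,[2,98],axis=0) if len(c) else ""))
print(manip.read_time_s(),manip.read_ee_rot())
E
```

```text
top [ 0.433 -0.075  0.741]
corral 0.58 [ 90. 293.] 3305 [0.501 0.269 0.004] [ 0.391  0.164 -0.   ] [0.644 0.295 0.026]
nut_mid 0.69 [335. 280.] 361 [ 0.466 -0.183  0.02 ] [ 0.449 -0.201  0.005] [ 0.484 -0.166  0.022]
nut_mid 0.49 [297. 134.] 647 [ 0.752 -0.165  0.022] [ 0.635 -0.177  0.001] [ 0.806 -0.154  0.027]
bush_mid 0.64 [309. 232.] 300 [ 0.556 -0.161  0.015] [ 0.538 -0.179 -0.001] [ 0.576 -0.143  0.018]
bar_mid 0.92 [227. 267.] 381 [0.512 0.012 0.014] [ 0.49  -0.011 -0.001] [0.533 0.036 0.016]
bar_mid 0.47 [ 92. 293.] 3276 [0.498 0.269 0.004] [0.391 0.164 0.   ] [0.643 0.294 0.026]
contactor_mid 0.72 [404. 218.] 894 [ 0.549 -0.32   0.055] [ 0.525 -0.352  0.001] [ 0.58  -0.298  0.059]
jar_mid 0.77 [218. 173.] 486 [0.689 0.005 0.053] [ 0.676 -0.012  0.001] [0.712 0.03  0.057]
screwdriver 0.68 [297. 136.] 723 [ 0.752 -0.165  0.021] [ 0.631 -0.178  0.   ] [ 0.81  -0.154  0.027]
scene [ 1.077 -0.16   0.527]
corral 0.6 [437. 212.] 2328 [0.615 0.243 0.012] [0.409 0.159 0.001] [0.644 0.281 0.026]
corral 0.36 [248. 312.] 1191 [ 0.77  -0.167  0.023] [ 0.641 -0.179  0.005] [ 0.814 -0.155  0.027]
nut_mid 0.81 [223. 185.] 316 [ 0.475 -0.185  0.02 ] [ 0.451 -0.203  0.001] [ 0.485 -0.167  0.022]
bush_mid 0.69 [235. 221.] 374 [ 0.559 -0.163  0.014] [ 0.522 -0.182  0.   ] [ 0.577 -0.144  0.018]
bar_mid 0.61 [322. 191.] 328 [0.515 0.01  0.014] [ 0.49  -0.012  0.   ] [0.535 0.034 0.016]
contactor_mid 0.6 [140. 223.] 1206 [ 0.568 -0.328  0.039] [ 0.531 -0.36   0.004] [ 0.582 -0.301  0.058]
jar_mid 0.83 [345. 252.] 801 [0.706 0.002 0.044] [ 0.68  -0.014  0.004] [0.715 0.022 0.057]
screwdriver 0.62 [250. 314.] 1102 [ 0.771 -0.167  0.024] [ 0.643 -0.178  0.009] [ 0.814 -0.155  0.027]
screwdriver 0.29 [142. 219.] 1186 [ 0.568 -0.327  0.039] [ 0.533 -0.357  0.004] [ 0.582 -0.3    0.058]
0.8 [0.    0.132 0.991 0.   ]
```

View pics/top0.png

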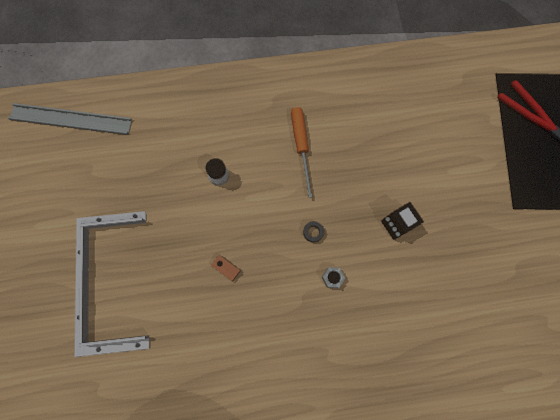

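View pics/scene0.png

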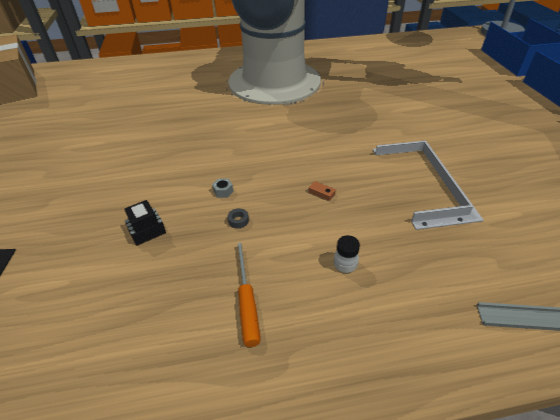

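Both views agree. The corral (top view, cols 77–148, rows 213–355) opens to the right, toward −y. The nut is at (335,280), the bush at (313,232) and the bar at (227,267). The jar at (217,172), the screwdriver at (302,150) and the contactor at (404,220) are all off the lanes. Next I'll fit the corral frame and the bar angle.

```bash
cat >> h.py <<'E'
def corral(p):
    m=masks_of(p,"corral")[0]["pixels"]; c=cloud(p,m); c=c[(c[:,2]>.02)&(c[:,2]<.03)]
    return c
def angle(p,m,z):
    # long-axis direction of mask top surface in world
    c=cloud(p,m); c=c[c[:,2]>z-.003][:,:2].astype(np.float32)
    return cv2.minAreaRect(c*1000)
E
python3 - <<'E'
from h import *
np.set_printoptions(precision=3,suppress=True)
p=snapshot("top")
c=corral(p); print(len(c)); r=cv2.minAreaRect((c[:,:2]*1000).astype(np.float32)); print(r); print(cv2.boxPoints(r))
for uv in [(147,212),(147,222),(149,338),(149,345),(78,350),(88,340),(88,225)]: print(uv,world(p,uv,.025))
m=masks_of(p,"bar_mid")[0]["pixels"]; r=angle(p,m,.014); print("bar",r,cv2.boxPoints(r))
for k,h in [("nut_mid",.02),("bush_mid",.016)]:
    print(k,angle(p,masks_of(p,k)[0]["pixels"],h))
E
```

```text
831
((517.4265747070312, 218.45114135742188), (116.62223052978516, 220.2443084716797), 88.16801452636719)
[[405.497 163.69 ]
 [625.628 156.649]
 [629.357 273.212]
 [409.225 280.253]]
(147, 212) [0.634 0.146 0.025]
(147, 222) [0.614 0.148 0.025]
(149, 338) [0.405 0.156 0.025]
(149, 345) [0.394 0.157 0.025]
(78, 350) [0.402 0.28  0.025]
(88, 340) [0.417 0.262 0.025]
(88, 225) [0.624 0.257 0.025]
bar ((511.2038879394531, 11.52817153930664), (49.30167770385742, 23.72317886352539), 43.478389739990234) [[485.155   3.174]
 [501.478 -14.041]
 [537.253  19.883]
 [520.93   37.097]]
nut_mid ((466.711669921875, -183.94383239746094), (38.66925811767578, 35.97828674316406), 76.97367858886719)
bush_mid ((556.8796997070312, -161.35984802246094), (36.450225830078125, 38.5576171875), 81.6009750366211)
```

```bash
cat >> h.py <<'E'
H={"nut_mid":.02,"bush_mid":.016,"bar_mid":.014}
def quat(th):
    c=[]
    for t in (th,th+np.pi):
        q=[0.,np.cos(t/2),np.sin(t/2),0.]; c.append(q)
    return c
def push(c,g,r,Z=.005,gap=.02,speed=.09,off=0.):
    """push object at c (xy) to g, r = contact radius; lift after"""
    c=np.array(c[:2]);g=np.array(g[:2]);d=(g-c)/np.linalg.norm(g-c);n=np.array([-d[1],d[0]])
    s=c-d*(r+.011+gap)+n*off; e=g-d*(r+.011)+n*off
    j=np.array(manip.read_joints()); best=None
    for q in quat(np.arctan2(d[1],d[0])):
        k=manip.solve_ik([*s,.07],q)
        if k is not None and abs(k[5])<2.9 and (best is None or abs(k-j).max()<best[0]): best=(abs(np.array(k)-j).max(),q)
    q=best[1]
    manip.move_pose([*s,.09],q); manip.movel([*s,Z],speed=.12)
    f0=np.array(manip.read_wrist_force())
    manip.movel([*e,Z],speed=speed); f=np.array(manip.read_wrist_force())-f0
    b=e-d*.015
    manip.movel([*b,Z],speed=.08); manip.movel([*b,.09],speed=.2)
    print("pushed; dF",np.round(f,1),"t",round(manip.read_time_s(),1))
def look(k,p=None):
    p=p or snapshot("top")
    for m in masks_of(p,k)[:1]:
        r=angle(p,m["pixels"],H[k]); print(k,round(m["score"],2),np.round(r[0],1),np.round(r[1],1),round(r[2],1)); return np.array(r[0])/1000,r
E
python3 - <<'E'
from h import *
manip.gripper_close(20)
push((.4667,-.184),(.4667-.027*.3,-.061),.018)
look("nut_mid")
p=snapshot("top"); cv2.imwrite("pics/n1.png",p["color"])
E
```

```text
pushed; dF [-0.2 -0.9  1.1] t 8.5
```

View pics/n1.png

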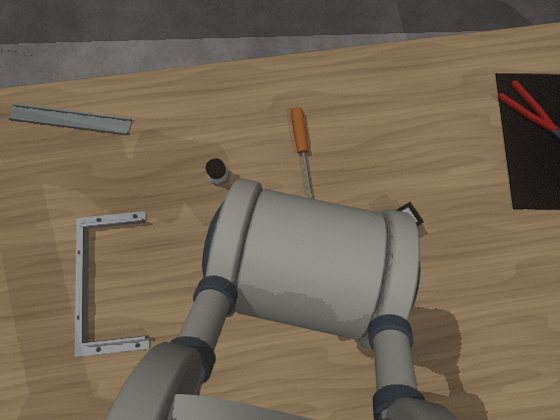

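The arm (cols 110–420) hides the nut from the top camera, so I'll use the scene and wrist cameras instead.

Run:
```python
from h import *
print(manip.read_eef_pos())
for n in("scene","wrist"):
    p=snapshot(n)
    for k in("nut_mid","bar_mid"): print(n); look(k,p)
    cv2.imwrite(f"pics/{n}2.png",p["color"])
a=[cv2.imread(f"pics/{n}2.png") for n in("scene","wrist")]
cv2.imwrite("pics/c2.png",cv2.resize(np.hstack(a),(800,300)))
```

```text
[ 0.46087033 -0.10463503  0.08911802]
scene
nut_mid 0.8 [463.2 -62.8] [36.2 39.2] 89.5
scene
bar_mid 0.83 [511.5  11.3] [49.6 29. ] 47.3
wrist
nut_mid 0.94 [461.2 -60.2] [35.8 39.6] 32.2
wrist
bar_mid 0.96 [510.2  12.9] [50.1 25.1] 45.9
```

View pics/c2.png

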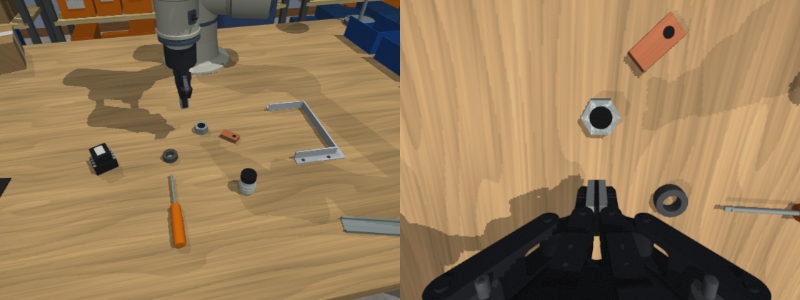

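The wrist view is clear. The nut (600,118) sits on the finger axis at about (0.461, −0.061), and the bar's near corner (628,50) is off the lane. I'll push the nut the rest of the way.

Run:
```python
from h import *
push((.4615,-.0605),(.441,.222),.018,gap=.012)
p=snapshot("wrist"); look("nut_mid",p)
p=snapshot("scene"); look("nut_mid",p);look("bar_mid",p);look("bush_mid",p)
```

```text
pushed; dF [ 0.1 -2.2 -0.5] t 14.4
nut_mid 0.57 [440.6 221.9] [40. 36.] 4.4
nut_mid 0.69 [442.9 219. ] [36.4 37.9] 33.6
bar_mid 0.9 [511.7  11.4] [50.5 27.1] 45.9
bush_mid 0.82 [ 559.3 -163.3] [37.5 36.7] 79.9
```

Run:
```python
from h import *
push((.5575,-.162),(.5575+.026*.35,-.027),.02)
p=snapshot("wrist"); c,_=look("bush_mid",p); look("bar_mid",p)
if abs(c[0]-.5665)<.008 and abs(c[1]+.027)<.01:
    push(c,(.583,.222),.02,gap=.012)
    look("bush_mid",snapshot("wrist"))
p=snapshot("scene"); look("nut_mid",p);look("bar_mid",p);look("bush_mid",p)
```

```text
pushed; dF [-0.7 -0.5  0.1] t 19.8
bush_mid 0.6 [563.2 -27.1] [37.6 38.4] 15.8
bar_mid 0.77 [510.1  13.2] [50.  25.2] 45.9
pushed; dF [ 0.9 -1.2  0.2] t 25.1
bush_mid 0.86 [583.6 221.3] [38.4 38.2] 80.9
nut_mid 0.62 [441.7 219.3] [36.3 40.5] 37.1
bar_mid 0.61 [511.9  10.6] [50.5 26.7] 45.0
bush_mid 0.84 [597.7 215.3] [38.8 62.9] 77.2
```

Run:
```python
from h import *
push((.5107,.0125),(.5107,.07),.0265,off=.003,speed=.05)
p=snapshot("wrist"); look("bar_mid",p); cv2.imwrite("pics/b1.png",p["color"])
```

```text
pushed; dF [-0.3  1.7  1.2] t 29.8
bar_mid 0.7 [526.8  55.5] [25.4 50.1] 88.4
```

View pics/b1.png

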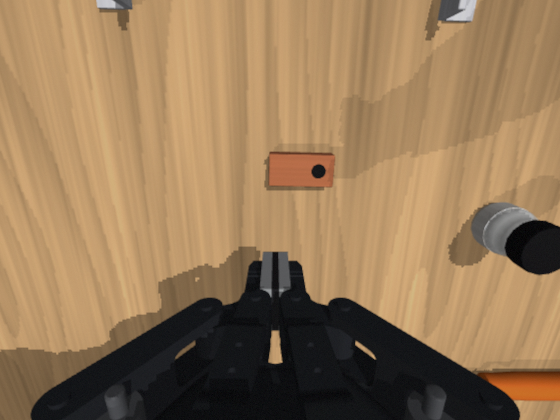

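The bar (300,170) has turned broadside and lies square to the fingers, at about (0.527, 0.056). I'll push it through its centre into the gap between the nut and the bush.

Run:
```python
from h import *
push((.5268,.0555),(.512,.215),.0125,gap=.012,speed=.07)
p=snapshot("wrist")
for k in H: look(k,p)
e=manip.read_eef_pos(); manip.movel([e[0],e[1]-.1,.2],speed=.25)
p=snapshot("wrist"); cv2.imwrite("pics/f.png",p["color"])
for k in H: look(k,p)
p=snapshot("scene")
for k in ["contactor_mid","jar_mid","screwdriver"]:
    m=masks_of(p,k)[0]; c=cloud(p,m["pixels"]); print(k,np.round(m["centre"]),np.round(np.median(c,0),3))
print(manip.read_time_s(),manip.read_eef_pos())
```

```text
pushed; dF [-1.4 -1.2  0.4] t 34.5
nut_mid 0.57 [441.1 221.8] [41.  36.1] 3.9
bush_mid 0.8 [583.  221.3] [39.1 38.3] 15.4
bar_mid 0.79 [510.5 214.8] [50.  25.1] 5.4
bush_mid 0.82 [582.6 220.4] [37.7 39.1] 55.9
bar_mid 0.64 [510.6 214.7] [49.7 24.9] 4.8
contactor_mid [143. 223.] [ 0.568 -0.328  0.038]
jar_mid [345. 252.] [0.706 0.002 0.045]
screwdriver [248. 310.] [ 0.768 -0.167  0.023]
35.825 [0.51481348 0.07692299 0.19958751]
```

View pics/f.png

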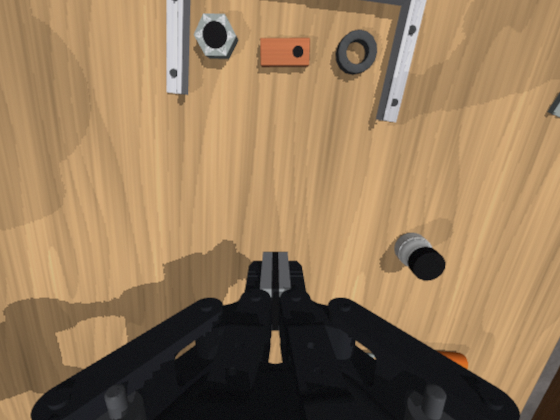

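The nut (215,36), bar (285,52) and bush (356,52) all lie flat, about 55–65 mm behind the mouth. The bystanders haven't moved, and the fingers are clear.

```bash
python3 -c "
from h import *
print(manip.hand_in())"
```

```text
the job is handed in; nothing more can be done
None
```

The nut, bush and bar are all in the corral, about 55–65 mm behind the mouth; the contactor, jar and screwdriver didn't move, the fingers are clear, and I handed the job in at about 36 s.

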